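Build up the spacer stack on the spindle

TASK

Build up the spacer stack on the upright spindle: thread the large dark steel spacer on first, then the medium brass one, then the small aluminium one on top, each lowered fully home and lying flat. Guide each spacer down rather than letting it drop, and leave the slotted comb, the blue screwdriver and the red pencil where they are.

Things in the scene. Friction and masses are not known exactly. Their poses are not given: they have to be found in the camera images.
- large_center (a point): Centre of the large spacer: dark steel ring, 60 mm outside diameter, 18 mm bore right through, 16 mm thick, lying flat on the table at the start, 0.12 kg (mass varies). The point is on the ring's axis, half-way up; its z axis is the ring's axis.
- medium_center (a point): Centre of the medium spacer: brass ring, 48 mm outside diameter, 18 mm bore right through, 14 mm thick, lying flat at the start, 0.08 kg (varies). The point is on its axis, half-way up; z is the axis.
- small_center (a point): Centre of the small spacer: bright aluminium ring, 36 mm outside diameter, 18 mm bore right through, 12 mm thick, lying flat at the start, 0.04 kg (varies). The point is on its axis, half-way up; z is the axis.
- large_spacer: The large spacer itself; origin at the centre of its underside at the start.
- medium_spacer: The medium spacer itself; origin at the centre of its underside at the start.
- small_spacer: The small spacer itself; origin at the centre of its underside at the start.
- spindle_seat (a point): Point on the spindle's axis at the height of the seat, the flat top of the hub, 32 mm above the table; z axis up along the spindle. The stand is fixed to the table: a round green foot 88 mm across and 10 mm high, on it a dark hub 30 mm across and 22 mm high, on it the vertical bright spindle, 14 mm diameter (2 mm clearance all round in a bore), rising 51 mm above the seat. The large spacer rests on the hub, the others on the spacer below.
- spindle_tip (a point): Top end of the spindle, 83 mm above the table; the last 9 mm below it taper from 14 mm to 6 mm diameter, as a lead-in.
- comb: Slotted comb, a narrow bar of dark and pale layers with a row of slots, 128 x 12 x 34 mm, standing on its long edge, long along its x axis; origin at the centre of its underside. To be left alone.
- driver_blue: Screwdriver with a blue handle, 24 x 202 x 25 mm, lying along its y axis; origin at the centre of its underside. To be left alone.
- pencil: Red pencil, 8 x 183 x 8 mm, lying along its y axis; origin at the centre of its underside. To be left alone.
Mind the look-alikes: they are no part of the job. Of the things that look like the large_spacer, the larger one is meant. Leave any pink look-alike of the part that bears spindle_seat alone.

How it is judged:
On the way, in this order (a step that is already met when the one before it is completed fails the run):
1. the large spacer lies flat on the seat, round the spindle (horizontal distance between large_center and spindle_seat below 0.0035 m and z of large_center in the frame of spindle_seat between 0.006 and 0.01 m and angle between the z axis of large_center and the z axis of spindle_seat, either way round below 0.08 rad), for 0.2 s.
2. the medium spacer lies flat on the large one, round the spindle (all of step 1 and horizontal distance between medium_center and spindle_seat below 0.0035 m and z of medium_center in the frame of spindle_seat between 0.021 and 0.025 m and angle between the z axis of medium_center and the z axis of spindle_seat, either way round below 0.08 rad), for 0.2 s.
3. the small spacer lies flat on the medium one, round the spindle (all of step 2 and horizontal distance between small_center and spindle_seat below 0.0035 m and z of small_center in the frame of spindle_seat between 0.034 and 0.038 m and angle between the z axis of small_center and the z axis of spindle_seat, either way round below 0.08 rad), for 0.2 s.
At the end, for the whole second after the job is handed in: All three spacers are threaded on the spindle: large on the hub, medium on it, small on top; each within 3.5 mm of the spindle's axis, within 2 mm of its seated height, flat to 0.08 rad and at rest (under 10 mm/s) (all of step 3 and linear speed of each of large_spacer, medium_spacer, small_spacer below 0.01 m/s); the robot touches nothing.
It fails at once if a spacer drops down the spindle (faster than 0.5 m/s while round it, a free fall of about 13 mm) ((horizontal distance between large_center and spindle_seat below 0.006 m and height (world z) of large_center below 0.095 m and linear speed of large_spacer above 0.5 m/s) or (horizontal distance between medium_center and spindle_seat below 0.006 m and height (world z) of medium_center below 0.095 m and linear speed of medium_spacer above 0.5 m/s) or (horizontal distance between small_center and spindle_seat below 0.006 m and height (world z) of small_center below 0.095 m and linear speed of small_spacer above 0.5 m/s)).
It fails at once if the comb is moved more than 25 mm (distance of comb from where it was at the start of the episode above 0.025 m).
It fails at once if the screwdriver is moved more than 25 mm (distance of driver_blue from where it was at the start of the episode above 0.025 m).
It fails at once if the pencil is moved more than 25 mm (distance of pencil from where it was at the start of the episode above 0.025 m).
It also fails if it takes over 61 s, if anything falls off the work surface, if the arm or the gripper's body presses on something with over 40 N, if the wrist force passes 120 N, or if a joint passes its speed limit or range.

ROBOT

A 7-joint arm with a two-finger parallel gripper is mounted at the origin on a cart in front of the work surface, level with it; the furniture and walls round the work are solid. World frame = base frame: x ahead of the robot, y to its left, z up, the work surface at z = 0. Lengths are in m, angles in rad, forces in N, time in s.
With the tool pointing down it reaches from about 0.4 to 0.85 m from the base axis. Payload 10.4 kg.
Tool frame: the origin (TCP) lies at the very end of the fingers, on their centre line; the grasp point (between the pads) lies 19 mm behind it; z points along the fingers, y is the line along which they close (so a half turn about z gives the same grasp; the last joint's range is limited). The gripper opens to 87 mm and grips with 3 to 60 N. Pads are 19 mm wide; open, the fingers measure 117 mm over their backs; the gripper's body (75 mm by 190 mm) begins 51 mm behind the grasp point.
Start: joints at [1.216, 0.332, -0.065, 1.46, 0.022, 1.35, -0.088], TCP at [0.204, -0.591, 0.223] pointing down, gripper open.
Joint ranges: [-2.6, 2.6], [-0.5, 2.12], [-1.47, 1.34], [0.16, 2.42], [-1.27, 4.41], [0.06, 2.06], [-2.6, 2.6]. Speed limits (rad/s): [2.22, 2.22, 2.79, 2.79, 3.14, 3.14, 3.14].

INTERFACE

Orientations are given as a unit quaternion [x, y, z, w].
In Python, from bench import * gives the robot as it stands.
- The arm moves only by the tool step_arm, never from a script. Its arguments are lists of equal length, an entry for each row: "delta_pos": the shift along the world's x, y, z in units of 25 mm (1.0 is 25 mm), a list of three; "turn": the turn about the world's z in units of 0.12 rad (1.0 is 0.12 rad). In form: {"delta_pos": [[tx, ty, tz], ...], "turn": [turn, ...]}. A call has 1 to 12 rows; each row shifts and turns the commanded pose from where the row before left it; what a row does not reach is not made up. A row lasts 1/10 s, in which the tool goes at most 50 mm and 8.59 degrees, less where a joint would pass 70% of its speed; a pose out of reach is approached as far as the arm can. A call with a number of a shift or a turn outside -1 to 1 is refused whole. A call with a gripper value outside its range is refused whole. "grip" is the closure, from 0 (fully open) to 1 (shut), set as the call begins (left out, the last holds). The fingers move at their own pace and stop on an object; "newtons" is the grip in N (left out, the last holds). Time passes only in rows, so rows that do not move let the fingers close. It gives the time, the measured TCP pose, the force, the opening and the grip force at its end, in the units of the state.
- read_state(): the state, without advancing time (a new reading comes with each control period).
- camera(name): name is "scene" or "top" or "wrist"; returns a dict with "image" (480x640x3 uint8, red, green, blue), "z_map" (480x640 float32, m along the optical axis (not along the pixel's ray), 0 where there is no reading), "mtx" (3x3 intrinsics, pixels), "view" (4x4, takes a point from world to camera coordinates). Camera axes: x right, y up, looking along -z (the intrinsics and any distortion apply to the point x, -y, -z); pixel columns grow to the right and rows downward; lengths in m; the calibration is good to about 2 mm. A picture is of the moment at which its call begins.
- close_job(): hands the job in; it is judged then, once.
The state is a dict: "time": time; "joint_positions": joint angles; "joint_vel": joint speeds; "joint_torque": joint torques, N m; "ee_pos": TCP position; "eef_rot": TCP orientation; "ft_force": force on the tool from outside, world axes, zero at the start; "torque": the same for the moment, N m; "width": finger opening in m; "grip_force": force on a finger pad.
Only numpy, scipy, OpenCV 4.12 (cv2) and the standard library are available. Lean on these libraries where they do the work, as an engineer would, in place of code of your own. Each camera call takes 0.05 s, during which the arm holds its last target. There are 200 camera calls.

## Working session

There is one attempt and no reset: what is moved stays moved. The work goes in short steps, Python scripts to look and compute and a tool call to move; the robot and the scene stay as the last step left them, time stands still between calls to the robot, and variables do not carry over. Pictures are saved under pics/ and viewed, at most 10 in all, crops included, and the job is handed in when it is done.

Besides the shell and the picture viewer there is one more tool, called after "Request:" by a JSON object that holds its "op" and its "data", one argument or row to a line. step_arm: Moves the arm, as the interface text tells. Shifts and turns lie within -1 to 1; 1 stands for 25 mm of shift or 0.12 rad of turn. Its arguments: {"type":"object","properties":{"delta_pos":{"type":"array"},"turn":{"type":"array"},"grip":{"type":"number"},"newtons":{"type":"number"}},"required":["delta_pos","turn"]}

```bash
mkdir -p pics; ls; python3 - <<'E'
from bench import *
import cv2,numpy as np
for n in ["top","scene"]:
    c=camera(n); cv2.imwrite(f"pics/{n}0.png",c["image"][:,:,::-1]); np.savez(f"{n}0.npz",**c)
    print(c["mtx"],c["view"])
print(read_state())
E
```

```text
pics
[[485.11989017   0.         316.62683564]
 [  0.         485.11989017 230.40162012]
 [  0.           0.           1.        ]] [[ 1.46382564e-01 -9.89228012e-01 -2.93709263e-04 -5.04962744e-02]
 [ 9.65256541e-01  1.42770369e-01  2.18852535e-01 -5.78223317e-01]
 [-2.16453125e-01 -3.23196999e-02  9.75757901e-01 -7.90966828e-01]
 [ 0.00000000e+00  0.00000000e+00  0.00000000e+00  1.00000000e+00]]
[[466.63981158   0.         316.30725046]
 [  0.         466.63981158 242.04655992]
 [  0.           0.           1.        ]] [[ 0.75961432 -0.65017643  0.01602155 -0.43306544]
 [ 0.46414538  0.55919759  0.68692585 -0.35575623]
 [-0.45558221 -0.51436239  0.72655088 -0.71960811]
 [ 0.          0.          0.          1.        ]]
{'time': 0.1, 'joint_positions': array([ 1.21641491,  0.33278854, -0.06471257,  1.46087363,  0.02159029,
        1.34986987, -0.08847234]), 'joint_vel': array([-0.00090564, -0.00047932, -0.00088935, -0.00183401,  0.00032497,
        0.00063791,  0.00048404]), 'joint_torque': array([ 2.26928612e-03, -6.24540353e+01,  2.51557957e-02, -3.90715384e+01,
       -6.13818504e-02,  3.67545756e-02,  5.75950662e-05]), 'ee_pos': array([ 0.20347503, -0.59058665,  0.22183831]), 'eef_rot': array([ 9.86266769e-01,  1.65158934e-01, -1.23659966e-04, -6.09776381e-04]), 'ft_force': array([ 0.34986241,  0.27193624, -0.30570007]), 'torque': array([ 0.06076039, -0.01795878, -0.01977504]), 'grip_force': 0.0, 'width': 0.08747003285181336}
```

View pics/top0.png

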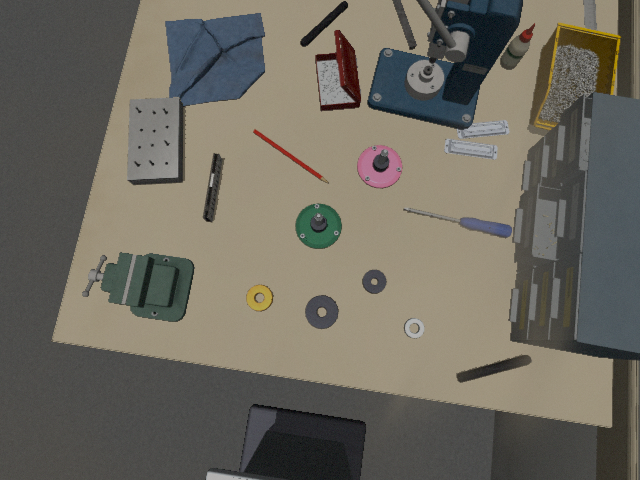

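View pics/scene0.png

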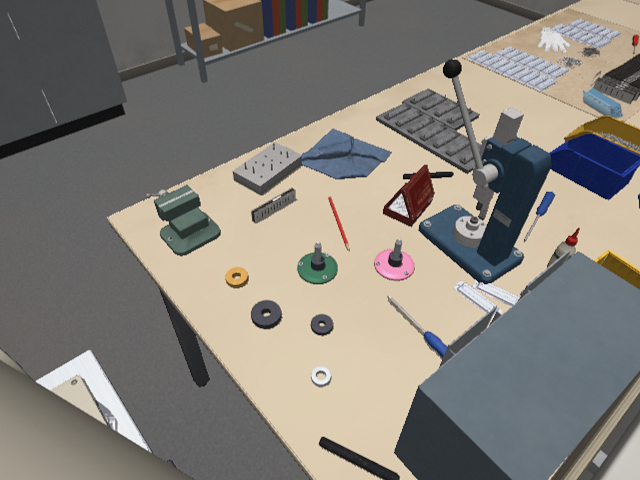

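Top view: green stand (319,225), large dark ring (322,312), smaller dark look-alike (374,281), brass (259,297), aluminium (414,328), pink look-alike stand (380,165). I'll measure these by mapping depth to world coordinates.

```bash
cat > h.py <<'E'
import numpy as np,cv2
from scipy.optimize import least_squares
def world(c):
    v,u=np.mgrid[0:480,0:640]; z=c["z_map"]; K=c["mtx"]
    X=(u-K[0,2])/K[0,0]*z; Y=-(v-K[1,2])/K[1,1]*z
    P=np.stack([X,Y,-z],-1); V=c["view"]
    W=(P-V[:3,3])@V[:3,:3]; W[z==0]=np.nan; return W
def fit(xy):
    f=lambda p:np.hypot(xy[:,0]-p[0],xy[:,1]-p[1])-p[2]
    return least_squares(f,[*xy.mean(0),.025],loss='soft_l1',f_scale=.001).x
def plane(c,pts,h):
    V=c["view"];K=c["mtx"];R=V[:3,:3];o=-R.T@V[:3,3]
    p=np.atleast_2d(pts).astype(float)
    d=np.c_[(p[:,0]-K[0,2])/K[0,0],-(p[:,1]-K[1,2])/K[1,1],-np.ones(len(p))]@R
    return (o+d*((h-o[2])/d[:,2])[:,None])
def ring(c,W,px,h,r,tag=""):
    """circle fit of the top face near pixel px: outer contour of depth mask, plus bore"""
    u,v=px; c0=plane(c,[px],h)[0]
    d=np.hypot(W[...,0]-c0[0],W[...,1]-c0[1])
    m=((W[...,2]>h-.005)&(W[...,2]<h+.01)&(d<r+.02)).astype(np.uint8)
    cs,hi=cv2.findContours(m,cv2.RETR_CCOMP,cv2.CHAIN_APPROX_NONE)
    for k in sorted(range(len(cs)),key=lambda k:-len(cs[k]))[:2]:
        if len(cs[k])>8: print(tag,len(cs[k]),np.round(fit(plane(c,cs[k][:,0],h)[:,:2]),4),"medz",np.round(np.median(W[...,2][m>0]),4))
E
python3 - <<'E'
from h import *
for n,pp in [("top",[(322,312),(259,297),(414,328),(374,281),(319,225)]),("scene",[(266,314),(236,277),(321,376),(322,324),(317,267)])]:
    c=dict(np.load(n+"0.npz"));W=world(c)
    for p,h,r,t in zip(pp,[.016,.014,.012,.013,.010],[.03,.024,.018,.024,.044],["L","M","S","fake","foot"]): ring(c,W,p,h,r,n+t)
    m=(W[...,2]>.06)&(W[...,2]<.09); 
    p=plane(c,[pp[4]],.01)[0]; m&=np.hypot(W[...,0]-p[0],W[...,1]-p[1])<.05
    print("spindle pts",m.sum(),np.nanmean(W[m],0),W[m][:,2].max() if m.any() else 0)
    ds=[("driver",(460,222)),("pencil",(290,157)),("comb",(213,187))]
    if n=="top":
        for t,p in ds: print(t,plane(c,[p],.01)[0].round(3))
E
```

```text
topL 92 [0.4434 0.0063 0.0289] medz 0.0177
topL 30 [0.4434 0.0064 0.0097] medz 0.0177
topM 73 [0.4521 0.1217 0.023 ] medz 0.0155
topM 30 [0.4519 0.1214 0.0096] medz 0.0155
topS 56 [ 0.4396 -0.1617  0.0172] medz 0.0134
topS 29 [ 0.4395 -0.1619  0.0093] medz 0.0134
topfake 66 [ 0.5121 -0.0811  0.0209] medz 0.0133
topfake 21 [ 0.5122 -0.0814  0.0072] medz 0.0133
topfoot 132 [0.601  0.0353 0.0428] medz 0.0111
topfoot 52 [0.6066 0.036  0.0171] medz 0.0111
spindle pts 63 [0.59976091 0.0349792  0.07731384] 0.08707160432052741
driver [ 0.647 -0.228  0.01 ]
pencil [0.728 0.109 0.01 ]
comb [0.647 0.245 0.01 ]
sceneL 80 [0.4423 0.0029 0.0289] medz 0.0149
sceneL 24 [0.4424 0.0024 0.0091] medz 0.0149
sceneM 59 [0.4503 0.1177 0.0231] medz 0.0128
sceneM 24 [0.4507 0.1173 0.0096] medz 0.0128
sceneS 55 [ 0.4385 -0.1652  0.0172] medz 0.0108
sceneS 28 [ 0.4385 -0.1651  0.0091] medz 0.0108
scenefake 58 [ 0.5107 -0.0848  0.021 ] medz 0.0108
scenefake 23 [ 0.5109 -0.0852  0.0074] medz 0.0108
scenefoot 146 [0.5985 0.0308 0.0406] medz 0.0088
spindle pts 61 [0.59950044 0.03094195 0.07258868] 0.08405531296027288
```

```bash
python3 - <<'E'
from h import *
c=dict(np.load("top0.npz"));W=world(c).reshape(-1,3)
print("height map cm: rows x .10..0.8, cols y -.7..0.3")
for x in np.arange(.1,.8,.05):
    print(round(x,2),[int(100*np.nanmax(np.r_[W[(abs(W[:,0]-x)<.025)&(abs(W[:,1]-y)<.025),2],-.09])) for y in np.arange(-.7,.31,.05)])
E
```

```text
height map cm: rows x .10..0.8, cols y -.7..0.3
0.1 [-9, -9, -9, -9, -9, -9, -9, -9, -9, -9, -9, -9, -9, -9, -9, -9, -9, -9, -9, -9, -9]
0.15 [-9, -9, -9, -9, -9, -9, -9, -9, -9, -9, -9, -9, -9, -9, -9, 0, 0, 0, -9, -9, -9]
0.2 [-9, -9, -9, -5, -9, -9, -9, -9, -9, -9, -9, -9, -9, -9, -9, -9, -9, -9, -9, -9, -9]
0.25 [-9, -9, -3, 4, 1, -9, -9, -9, -9, -9, -9, -9, -9, -9, -9, -9, -9, -9, -9, -9, -9]
0.3 [-9, -9, -3, 4, 2, 0, 0, 0, 0, 0, 0, 0, 0, 0, 0, 0, 0, 0, 0, 0, 0]
0.35 [-9, -9, -3, 4, 0, 0, 0, 0, 1, 2, 0, 0, 0, 0, 0, 0, 0, 0, 0, 0, 0]
0.4 [-9, -9, -3, 4, 3, 0, 0, 2, 2, 2, 0, 1, 0, 0, 2, 1, 0, 0, 0, 6, 9]
0.45 [-9, -9, -3, 4, 13, 21, 23, 23, 0, 0, 1, 1, 0, 0, 2, 2, 2, 1, 0, 6, 9]
0.5 [-9, -9, -9, -9, -9, -9, 23, 23, 17, 0, 0, 0, 1, 1, 0, 0, 1, 0, 0, 6, 9]
0.55 [-9, -9, -9, -9, -9, -9, 23, 23, 15, 0, 0, 0, 1, 1, 1, 1, 0, 0, 0, 0, 0]
0.6 [-9, -9, -9, -9, -9, -9, 23, 23, 15, 0, 0, 0, 0, 0, 3, 8, 1, 0, 0, 4, 0]
0.65 [-9, -9, -9, -9, -9, -9, 23, 23, 15, 2, 2, 2, 1, 0, 1, 1, 0, 0, 0, 3, 3]
0.7 [-9, -9, -9, -9, -9, -9, 23, 23, 17, 0, 0, 0, 1, 3, 0, 1, 1, 0, 0, 3, 3]
0.75 [-9, -9, -9, -9, -9, -9, 23, 23, 18, 0, 0, 0, 3, 8, 1, 0, 1, 1, 1, 0, 3]
```

Request:
{"op": "step_arm", "data": {
  "delta_pos": [
    [0.3, 0.8, 0.75],
    [0.3, 0.95, 0.75],
    [0.38, 0.95, 0.75],
    [0.38, 0.95, 0.5],
    [0.38, 0.95, 0],
    [0.38, 0.95, 0],
    [0.38, 0.95, 0],
    [0.38, 0.95, 0],
    [0.38, 0.95, 0],
    [0.38, 0.95, 0],
    [0.38, 0.95, 0],
    [0.38, 0.95, 0]
  ],
  "turn": [0, 0, 0, 0, 0, 0, 0, 0, 0, 0, 0, 0],
  "grip": 0
}}

```text
time: 1.3
ee_pos: [0.3137, -0.3086, 0.2911]
eef_rot: [0.986, 0.165, -0.0, -0.0]
ft_force: [0.1, -0.2, 0.7]
width: 0.0873
grip_force: 0.0
```

Request:
{"op": "step_arm", "data": {
  "delta_pos": [
    [0.38, 0.95, 0],
    [0.38, 0.95, 0],
    [0.38, 0.95, 0],
    [0.38, 0.95, 0],
    [0.38, 0.95, 0],
    [0.38, 0.95, 0],
    [0.38, 0.95, 0],
    [0.38, 0.95, -0.5],
    [0.4, 0.95, -0.9],
    [0.4, 0.95, -0.9],
    [0.4, 0.95, -0.9],
    [0.3, 0.9, -0.9]
  ],
  "turn": [0, 0, 0, 0, 0, 0, 0, 0, 0, 0, 0, 0]
}}

```text
time: 2.5
ee_pos: [0.4272, -0.0248, 0.1879]
eef_rot: [0.986, 0.165, 0.0, 0.0]
ft_force: [0.2, -0.8, -0.0]
width: 0.087
grip_force: 0.0
```

Request:
{"op": "step_arm", "data": {
  "delta_pos": [
    [0.4, 0.8, -0.2],
    [0, 0, 0],
    [0, 0, 0]
  ],
  "turn": [0, 0, 0]
}}

```text
time: 2.8
ee_pos: [0.4369, -0.0059, 0.1837]
eef_rot: [0.986, 0.166, -0.0, -0.0]
ft_force: [-0.2, -0.3, -0.1]
width: 0.0871
grip_force: 0.0
```

```bash
python3 - <<'E'
from bench import *
from h import *
s=read_state(); print(s["ee_pos"],s["time"])
c=camera("wrist"); cv2.imwrite("pics/w1.png",c["image"][:,:,::-1]); np.savez("w1.npz",**c)
V=c["view"]; print("cam pos",-V[:3,:3].T@V[:3,3])
W=world(c)
def px(p): q=V[:3,:3]@p+V[:3,3]; K=c["mtx"]; return (K[0,2]+K[0,0]*q[0]/-q[2],K[1,2]-K[1,1]*q[1]/-q[2])
print(px(np.r_[.443,.005,.016]))
ring(c,W,px(np.r_[.443,.005,.016]),.016,.03,"L")
E
```

```text
[ 0.43690657 -0.00590212  0.18367395] 2.8
cam pos [0.50130501 0.01509477 0.34548742]
(np.float64(308.819834300131), np.float64(198.96461486075134))
L 215 [0.4432 0.0031 0.0293] medz 0.0156
L 66 [0.4433 0.0032 0.0091] medz 0.0156
```

View pics/w1.png

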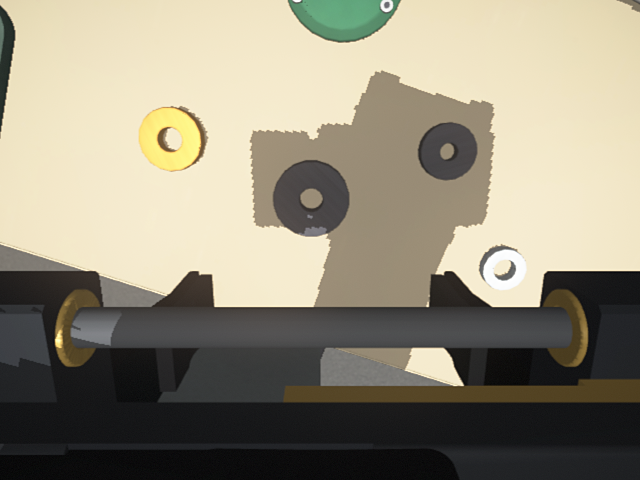

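Wrist view: large ring (311,198), brass (172,138), aluminium (502,268). The large ring measures (0.443, 0.003) in all views to within about 2 mm, so I'll descend.

Request:
{"op": "step_arm", "data": {
  "delta_pos": [
    [0.25, 0.37, -0.9],
    [0, 0, -1],
    [0, 0, -1],
    [0, 0, -1],
    [0, 0, -1],
    [0, 0, -1],
    [0, 0, -0.7],
    [0, 0, -0.3],
    [0, 0, -0.1],
    [0, 0, 0]
  ],
  "turn": [0, 0, 0, 0, 0, 0, 0, 0, 0, 0]
}}

```text
time: 3.85
ee_pos: [0.4437, 0.0029, 0.0093]
eef_rot: [0.986, 0.165, 0.0, 0.0]
ft_force: [0.5, 0.0, 0.3]
width: 0.087
grip_force: 0.0
```

```bash
python3 - <<'E'
from h import *
c=dict(np.load("w1.npz"));W=world(c)
for p,h,r,t in [((172,138),.014,.024,"M"),((502,268),.012,.018,"S")]: ring(c,W,p,h,r,t)
E
```

```text
M 182 [0.4518 0.1176 0.0235] medz 0.0136
M 68 [0.4517 0.1174 0.0089] medz 0.0136
S 125 [ 0.4394 -0.1639  0.0177] medz 0.0114
S 62 [ 0.4394 -0.1639  0.0087] medz 0.0114
```

Request:
{"op": "step_arm", "data": {
  "delta_pos": [
    [0, 0, -0.22],
    [0, 0, 0]
  ],
  "turn": [0, 0]
}}

```text
time: 4.05
ee_pos: [0.4435, 0.0031, 0.0034]
eef_rot: [0.986, 0.165, 0.0, 0.0]
ft_force: [-0.7, -0.3, -0.1]
width: 0.0874
grip_force: 0.0
```

Request:
{"op": "step_arm", "data": {
  "delta_pos": [
    [0, 0, 0],
    [0, 0, 0],
    [0, 0, 0],
    [0, 0, 0],
    [0, 0, 0],
    [0, 0, 0]
  ],
  "turn": [0, 0, 0, 0, 0, 0],
  "grip": 1,
  "newtons": 30
}}

```text
time: 4.65
ee_pos: [0.4434, 0.0034, 0.0034]
eef_rot: [0.986, 0.165, 0.0, 0.0]
ft_force: [0.3, 1.2, 1.9]
width: 0.0591
grip_force: 30.0
```

Request:
{"op": "step_arm", "data": {
  "delta_pos": [
    [0, 0, 0.3],
    [0, 0, 0.8],
    [0, 0, 1],
    [0, 0, 1],
    [0.5, 0.1, 1],
    [0.9, 0.25, 0.9],
    [1, 0.25, 0],
    [1, 0.25, 0],
    [0.9, 0.25, 0],
    [0, 0, 0],
    [0, 0, 0]
  ],
  "turn": [0, 0, 0, 0, 0, 0, 0, 0, 0, 0, 0]
}}

```text
time: 5.75
ee_pos: [0.5504, 0.0312, 0.1282]
eef_rot: [0.986, 0.165, -0.0, -0.0]
ft_force: [0.0, 0.5, -1.2]
width: 0.0585
grip_force: 30.0
```

```bash
python3 - <<'E'
from bench import *
from h import *
s=read_state(); print(s["ee_pos"],s["time"],s["width"],s["ft_force"])
c=camera("wrist"); cv2.imwrite("pics/w2.png",c["image"][:,:,::-1]); np.savez("w2.npz",**c)
W=world(c); m=(W[...,2]>.045)&(W[...,2]<.09)&(np.hypot(W[...,0]-.6,W[...,1]-.033)<.02)
print(m.sum(),W[m].max(0),W[m].min(0))
t=m&(W[...,2]>.081); print("tip",t.sum(),W[t].mean(0), np.argwhere(t).mean(0))
E
```

```text
[0.55043759 0.03116117 0.1281779 ] 5.75 0.058501806851012236 [ 0.02564597  0.46106849 -1.22622732]
707 [0.60808336 0.03937857 0.08456865] [0.59422911 0.02556536 0.04508648]
tip 189 [0.60118751 0.03245825 0.08244999] [162.82010582 350.8042328 ]
```

View pics/w2.png

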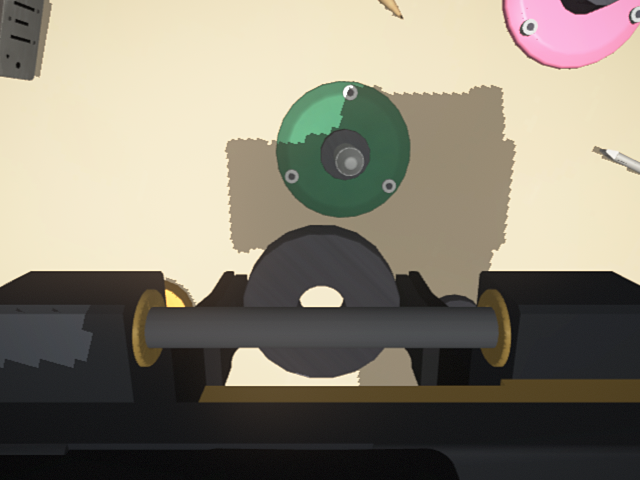

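The held large ring shows at (321,300), and the spindle tip at (350,161). Now I'll measure both in this one picture.

```bash
cat >> h.py <<'E'
def held(c,W,tcp,top,r):
    """centre of the held ring from its visible rim at height top"""
    d=np.hypot(W[...,0]-tcp[0],W[...,1]-tcp[1])
    m=((abs(W[...,2]-top)<.004)&(d<r+.004)).astype(np.uint8)
    K=np.argwhere(m)[:,::-1]; P=plane(c,K,top)[:,:2]
    e=cv2.morphologyEx(m,cv2.MORPH_GRADIENT,np.ones((3,3),np.uint8))&m
    Q=plane(c,np.argwhere(e)[:,::-1],top)[:,:2]
    best=None
    for dx in np.arange(-.006,.0061,.0005):
        for dy in np.arange(-.006,.0061,.0005):
            k=np.hypot(Q[:,0]-tcp[0]-dx,Q[:,1]-tcp[1]-dy)
            n=(abs(k-r)<.0008).sum()+(abs(k-.009)<.0008).sum()
            if best is None or n>best[0]: best=(n,tcp[0]+dx,tcp[1]+dy)
    q=np.array(best[1:]); k=np.hypot(*(Q-q).T)
    f=lambda p:np.r_[np.hypot(*(Q[abs(k-r)<.0015]-p).T)-r,np.hypot(*(Q[abs(k-.009)<.0015]-p).T)-.009]
    s=least_squares(f,q,loss='soft_l1',f_scale=.0005).x
    print("held",m.sum(),np.median(W[...,2][m>0]),best[0],s,"rel tcp",s-tcp[:2]); return s
def spindle(c,W):
    m=(W[...,2]>.079)&(W[...,2]<.09)&(np.hypot(W[...,0]-.6,W[...,1]-.033)<.015)
    g=(W[...,2]>.05)&(W[...,2]<.09)&(np.hypot(W[...,0]-.6,W[...,1]-.033)<.015)
    P=W[g]
    f=lambda p:np.hypot(P[:,0]-p[0],P[:,1]-p[1])-np.clip(.003+(.083-P[:,2])*.004/.009,.003,.007)
    w=P[:,2]<.082
    s=least_squares(lambda p:f(p)[w],[.6,.033],loss='soft_l1',f_scale=.0005).x
    print("spindle",s,"tip mean",W[m&(W[...,2]>.0815)].mean(0)); return s
E
python3 - <<'E'
from h import *
c=dict(np.load("w2.npz"));W=world(c)
tcp=np.array([.5504,.0312,.1282])
h=held(c,W,tcp,.1408,.03); s=spindle(c,W); ring(c,W,(343,149),.010,.044,"foot"); print("move units",(s-h)/.025)
E
```

```text
held 11585 0.1402835000818483 479 [0.55088311 0.02983092] rel tcp [ 0.00048311 -0.00136908]
spindle [0.60105566 0.0323544 ] tip mean [0.60115459 0.0324809  0.08261639]
foot 410 [0.6014 0.0327 0.0424] medz 0.0094
foot 147 [0.6001 0.0309 0.0163] medz 0.0094
move units [2.0069022  0.10093922]
```

Request:
{"op": "step_arm", "data": {
  "delta_pos": [
    [0.7, 0.04, 0],
    [0.7, 0.03, -0.2],
    [0.6, 0.03, -0.5],
    [0, 0, -0.5],
    [0, 0, -0.3],
    [0, 0, -0.3],
    [0, 0, -0.2],
    [0, 0, -0.2],
    [0, 0, 0]
  ],
  "turn": [0, 0, 0, 0, 0, 0, 0, 0, 0]
}}

```text
time: 6.7
ee_pos: [0.6004, 0.0332, 0.0729]
eef_rot: [0.986, 0.165, -0.0, 0.0]
ft_force: [-1.0, -0.4, -2.3]
width: 0.0594
grip_force: 30.0
```

Request:
{"op": "step_arm", "data": {
  "delta_pos": [
    [0, 0, -0.3],
    [0, 0, -0.35],
    [0, 0, -0.35],
    [0, 0, -0.25],
    [0, 0, -0.15],
    [0, 0, -0.05],
    [0, 0, 0]
  ],
  "turn": [0, 0, 0, 0, 0, 0, 0]
}}

```text
time: 7.4
ee_pos: [0.6009, 0.0334, 0.037]
eef_rot: [0.986, 0.165, -0.0, 0.0]
ft_force: [-0.4, -0.3, -0.9]
width: 0.0588
grip_force: 30.0
```

Request:
{"op": "step_arm", "data": {
  "delta_pos": [
    [0, 0, -0.04],
    [0, 0, -0.04],
    [0, 0, 0]
  ],
  "turn": [0, 0, 0]
}}

```text
time: 7.7
ee_pos: [0.6011, 0.0333, 0.0355]
eef_rot: [0.986, 0.165, 0.0, 0.0]
ft_force: [-0.3, -1.0, 1.1]
width: 0.059
grip_force: 30.0
```

```bash
python3 - <<'E'
from bench import *
from h import *
s=read_state();c=camera("wrist");W=world(c);print(s["ee_pos"],s["ft_force"])
held(c,W,s["ee_pos"],.048,.03); spindle(c,W)
E
```

```text
[0.60113506 0.03334926 0.0354871 ] [-0.2526589  -1.04704501  1.1411817 ]
held 11357 0.04759936412480163 496 [0.60131271 0.03191943] rel tcp [ 0.00017765 -0.00142984]
spindle [0.60097245 0.03247646] tip mean [0.60134143 0.03259132 0.08246313]
```

Request:
{"op": "step_arm", "data": {
  "delta_pos": [
    [0, 0, -0.02],
    [0, 0, 0],
    [0, 0, 0],
    [0, 0, 0],
    [0, 0, 0],
    [0, 0, 0.3],
    [0, 0, 0.6],
    [0, 0, 1],
    [0, 0, 1],
    [0, 0, 1],
    [0, 0, 0.5]
  ],
  "turn": [0, 0, 0, 0, 0, 0, 0, 0, 0, 0, 0],
  "grip": 0
}}

```text
time: 8.85
ee_pos: [0.602, 0.0338, 0.1482]
eef_rot: [0.986, 0.165, 0.002, 0.0]
ft_force: [0.3, -0.6, 0.3]
width: 0.0867
grip_force: 0.0
```

```bash
python3 - <<'E'
from bench import *
from h import *
s=read_state();c=camera("top");W=world(c);print(s["ee_pos"],s["ft_force"])
c=camera("wrist");W=world(c); np.savez("w3.npz",**c); cv2.imwrite("pics/w3.png",c["image"][:,:,::-1])
held(c,W,np.r_[.601,.0325],.048,.03); spindle(c,W)
E
```

```text
[0.60198856 0.03375365 0.14816483] [ 0.32116468 -0.57026783  0.33122879]
held 5924 0.047612668844680545 246 [0.60101408 0.03118863] rel tcp [ 1.40808564e-05 -1.31137347e-03]
spindle [0.60102146 0.03234298] tip mean [0.60142743 0.03251308 0.08253914]
```

Request:
{"op": "step_arm", "data": {
  "delta_pos": [
    [-0.9, 0.5, 0],
    [-0.9, 0.5, 0],
    [-0.9, 0.5, 0],
    [-0.9, 0.5, 0],
    [-0.9, 0.5, -0.3],
    [-0.9, 0.5, -0.6],
    [-0.6, 0.4, -0.8],
    [0, 0, -1],
    [0, 0, -1],
    [0, 0, -0.9],
    [0, 0, -0.6],
    [0, 0, 0]
  ],
  "turn": [0, 0, 0, 0, 0, 0, 0, 0, 0, 0, 0, 0]
}}

```text
time: 10.15
ee_pos: [0.4491, 0.118, 0.0125]
eef_rot: [0.986, 0.165, -0.002, -0.0]
ft_force: [0.1, -0.5, -0.4]
width: 0.0875
grip_force: 0.0
```

Request:
{"op": "step_arm", "data": {
  "delta_pos": [
    [0.1, 0.03, -0.2],
    [0, 0, -0.16],
    [0, 0, 0]
  ],
  "turn": [0, 0, 0]
}}

```text
time: 10.45
ee_pos: [0.4536, 0.1191, 0.0057]
eef_rot: [0.986, 0.165, 0.0, 0.0]
ft_force: [-0.1, 0.8, -0.0]
width: 0.0868
grip_force: 0.0
```

Request:
{"op": "step_arm", "data": {
  "delta_pos": [
    [0, 0, 0],
    [0, 0, 0],
    [0, 0, 0],
    [0, 0, 0],
    [0, 0, 0],
    [0, 0, 0],
    [0, 0, 0]
  ],
  "turn": [0, 0, 0, 0, 0, 0, 0],
  "grip": 1,
  "newtons": 30
}}

```text
time: 11.15
ee_pos: [0.4534, 0.1191, 0.0056]
eef_rot: [0.986, 0.165, 0.0, 0.0]
ft_force: [-0.5, 0.1, -0.2]
width: 0.047
grip_force: 30.0
```

Request:
{"op": "step_arm", "data": {
  "delta_pos": [
    [0, 0, 0.3],
    [0, 0, 0.8],
    [0, 0, 1],
    [0.3, -0.3, 1],
    [0.9, -0.8, 1],
    [0.9, -0.8, 0.8],
    [0.9, -0.8, 0],
    [0.9, -0.8, 0],
    [0, 0, 0],
    [0, 0, 0]
  ],
  "turn": [0, 0, 0, 0, 0, 0, 0, 0, 0, 0]
}}

```text
time: 12.15
ee_pos: [0.5506, 0.0316, 0.1281]
eef_rot: [0.986, 0.165, -0.0, -0.0]
ft_force: [-0.2, 1.8, -0.8]
width: 0.0466
grip_force: 30.0
```

```bash
python3 - <<'E'
from bench import *
from h import *
s=read_state();c=camera("wrist");W=world(c);t=s["ee_pos"];print(t,s["width"],s["time"])
cv2.imwrite("pics/w4.png",c["image"][:,:,::-1])
h=held(c,W,t,t[2]+.0084,.024); p=spindle(c,W); print("units",(p-h)/.025)
E
```

```text
[0.55064902 0.03161116 0.12806534] 0.046640738443074606 12.15
held 6022 0.1359126142152141 405 [0.54998556 0.03003991] rel tcp [-0.00066346 -0.00157125]
spindle [0.60107236 0.0323758 ] tip mean [0.60122507 0.03257348 0.08249698]
units [2.0434721  0.09343552]
```

View pics/w4.png

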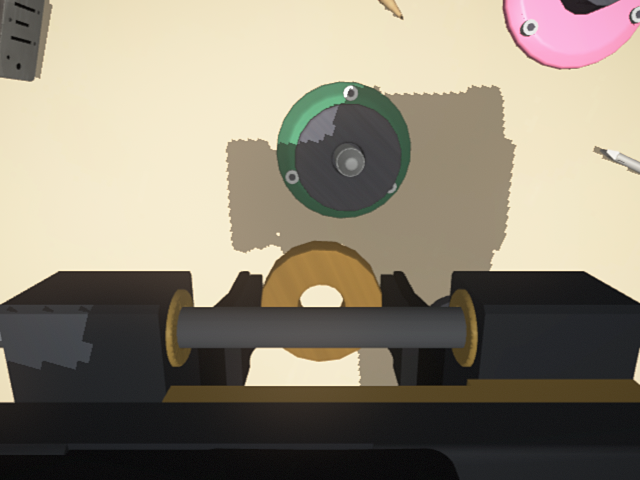

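The large ring is seated flat round the spindle at (349,155), and the brass ring is held at (321,300). Next I'll move over the spindle and lower.

Request:
{"op": "step_arm", "data": {
  "delta_pos": [
    [0.7, 0.04, 0],
    [0.7, 0.03, -0.2],
    [0.64, 0.03, -0.5],
    [0, 0, -0.5],
    [0, 0, -0.3],
    [0, 0, -0.2],
    [0, 0, -0.2],
    [0, 0, -0.2],
    [0, 0, 0]
  ],
  "turn": [0, 0, 0, 0, 0, 0, 0, 0, 0]
}}

```text
time: 13.1
ee_pos: [0.6014, 0.0339, 0.0751]
eef_rot: [0.986, 0.165, -0.0, 0.0]
ft_force: [0.1, 0.5, -1.0]
width: 0.0471
grip_force: 30.0
```

Clear. 21.5 mm to go.

Request:
{"op": "step_arm", "data": {
  "delta_pos": [
    [0, 0, -0.2],
    [0, 0, -0.2],
    [0, 0, -0.2],
    [0, 0, -0.15],
    [0, 0, -0.05],
    [0, 0, 0]
  ],
  "turn": [0, 0, 0, 0, 0, 0]
}}

```text
time: 13.7
ee_pos: [0.6018, 0.0341, 0.0553]
eef_rot: [0.986, 0.165, -0.0, -0.0]
ft_force: [1.1, 0.5, -0.7]
width: 0.047
grip_force: 30.0
```

Request:
{"op": "step_arm", "data": {
  "delta_pos": [
    [0, 0, -0.04],
    [0, 0, 0]
  ],
  "turn": [0, 0]
}}

```text
time: 13.9
ee_pos: [0.602, 0.0341, 0.0547]
eef_rot: [0.986, 0.165, 0.0, 0.0]
ft_force: [0.2, -0.4, -1.5]
width: 0.0467
grip_force: 30.0
```

```bash
python3 - <<'E'
from bench import *
from h import *
s=read_state();c=camera("wrist");W=world(c);t=s["ee_pos"];print(t,s["ft_force"])
held(c,W,t,.062,.024); spindle(c,W)
E
```

```text
[0.60195258 0.0341025  0.05466156] [ 0.17888447 -0.40050059 -1.48957243]
held 6348 0.06245716026480315 482 [0.60092266 0.03229462] rel tcp [-0.00102992 -0.00180788]
spindle [0.60353045 0.03479705] tip mean [nan nan nan]h.py:48: RuntimeWarning: Mean of empty slice.
  print("spindle",s,"tip mean",W[m&(W[...,2]>.0815)].mean(0)); return s
  ret = um.true_divide(
```

Request:
{"op": "step_arm", "data": {
  "delta_pos": [
    [0, 0, -0.03],
    [0, 0, -0.02],
    [0, 0, 0],
    [0, 0, 0]
  ],
  "turn": [0, 0, 0, 0]
}}

```text
time: 14.35
ee_pos: [0.602, 0.0341, 0.0537]
eef_rot: [0.986, 0.165, 0.0, 0.0]
ft_force: [-2.4, -0.3, 4.4]
width: 0.047
grip_force: 30.0
```

Contact (4.4 N up). Release and rise, then head toward the small ring.

Request:
{"op": "step_arm", "data": {
  "delta_pos": [
    [0, 0, 0],
    [0, 0, 0],
    [0, 0, 0],
    [0, 0, 0],
    [0, 0, 0],
    [0, 0, 0.3],
    [0, 0, 0.6],
    [0, 0, 1],
    [0, 0, 1],
    [0, 0, 0.8],
    [0, 0, 0]
  ],
  "turn": [0, 0, 0, 0, 0, 0, 0, 0, 0, 0, 0],
  "grip": 0
}}

```text
time: 15.45
ee_pos: [0.6037, 0.0346, 0.1503]
eef_rot: [0.986, 0.165, 0.003, 0.0]
ft_force: [0.2, 0.4, -0.1]
width: 0.0867
grip_force: 0.0
```

```bash
python3 - <<'E'
from bench import *
from h import *
s=read_state();c=camera("wrist");W=world(c);t=s["ee_pos"];print(t,s["ft_force"])
held(c,W,np.r_[.601,.0325],.062,.024); spindle(c,W)
E
```

```text
[0.60371414 0.03463604 0.15025391] [ 0.19729791  0.39759668 -0.12598012]
held 4022 0.06159965258914406 257 [0.60119028 0.03213577] rel tcp [ 0.00019028 -0.00036423]
spindle [0.60085403 0.03262079] tip mean [0.60162736 0.03242991 0.08244928]
```

Request:
{"op": "step_arm", "data": {
  "delta_pos": [
    [-0.73, -0.87, 0],
    [-0.73, -0.87, 0],
    [-0.73, -0.87, 0],
    [-0.73, -0.87, 0],
    [-0.73, -0.87, 0],
    [-0.73, -0.87, 0],
    [-0.73, -0.87, -0.3],
    [-0.73, -0.87, -0.6],
    [-0.7, -0.87, -0.8],
    [0, 0, -1],
    [0, 0, -0.8],
    [0, 0, 0]
  ],
  "turn": [0, 0, 0, 0, 0, 0, 0, 0, 0, 0, 0, 0]
}}

```text
time: 16.7
ee_pos: [0.4362, -0.1611, 0.056]
eef_rot: [0.986, 0.165, -0.002, -0.001]
ft_force: [-0.0, 0.5, 0.7]
width: 0.0871
grip_force: 0.0
```

```bash
python3 - <<'E'
from bench import *
from h import *
s=read_state();c=camera("wrist");t=s["ee_pos"];print(t,s["ft_force"])
W=world(c);V=c["view"];q=V[:3,:3]@np.r_[.4394,-.1639,.012]+V[:3,3];K=c["mtx"]
ring(c,W,(K[0,2]-K[0,0]*q[0]/q[2],K[1,2]+K[1,1]*q[1]/q[2]),.012,.018,"S")
E
```

```text
[ 0.43616637 -0.16107028  0.05597194] [-0.03794169  0.50887528  0.69297993]
S 201 [ 0.4397 -0.1651  0.0175] medz 0.0115
S 97 [ 0.4399 -0.165   0.0087] medz 0.0115
```

Request:
{"op": "step_arm", "data": {
  "delta_pos": [
    [0.08, -0.1, -0.6],
    [0, 0, -0.7],
    [0, 0, -0.4],
    [0, 0, -0.25],
    [0, 0, 0],
    [0, 0, 0]
  ],
  "turn": [0, 0, 0, 0, 0, 0]
}}

```text
time: 17.35
ee_pos: [0.4408, -0.1642, 0.0102]
eef_rot: [0.986, 0.165, 0.0, 0.0]
ft_force: [-0.8, -0.1, -0.1]
width: 0.087
grip_force: 0.0
```

Request:
{"op": "step_arm", "data": {
  "delta_pos": [
    [-0.04, 0.02, -0.15],
    [0, 0, -0.1],
    [0, 0, 0]
  ],
  "turn": [0, 0, 0]
}}

```text
time: 17.65
ee_pos: [0.4391, -0.1636, 0.0031]
eef_rot: [0.986, 0.165, -0.0, -0.0]
ft_force: [0.3, -0.5, -0.1]
width: 0.0867
grip_force: 0.0
```

Request:
{"op": "step_arm", "data": {
  "delta_pos": [
    [0, 0, 0],
    [0, 0, 0],
    [0, 0, 0],
    [0, 0, 0],
    [0, 0, 0],
    [0, 0, 0],
    [0, 0, 0],
    [0, 0, 0]
  ],
  "turn": [0, 0, 0, 0, 0, 0, 0, 0],
  "grip": 1,
  "newtons": 25
}}

```text
time: 18.45
ee_pos: [0.4394, -0.1637, 0.0034]
eef_rot: [0.986, 0.165, 0.0, 0.0]
ft_force: [-0.3, 0.2, 0.2]
width: 0.0355
grip_force: 25.0
```

Request:
{"op": "step_arm", "data": {
  "delta_pos": [
    [0, 0, 0.3],
    [0, 0, 0.8],
    [0, 0, 1],
    [0.2, 0.5, 1],
    [0.5, 0.9, 1],
    [0.6, 1, 0.9],
    [0.6, 1, 0],
    [0.6, 1, 0],
    [0.6, 1, 0],
    [0.6, 1, 0],
    [0.5, 0.9, 0],
    [0.25, 0.5, 0]
  ],
  "turn": [0, 0, 0, 0, 0, 0, 0, 0, 0, 0, 0, 0]
}}

```text
time: 19.65
ee_pos: [0.5512, 0.0337, 0.1288]
eef_rot: [0.986, 0.166, 0.0, -0.0]
ft_force: [-0.3, -0.7, 0.1]
width: 0.0354
grip_force: 25.0
```

Request:
{"op": "step_arm", "data": {
  "delta_pos": [
    [0, 0, 0],
    [0, 0, 0],
    [0, 0, 0]
  ],
  "turn": [0, 0, 0]
}}

```text
time: 19.95
ee_pos: [0.5502, 0.0297, 0.1283]
eef_rot: [0.986, 0.164, -0.0, 0.0]
ft_force: [0.4, -0.7, -1.0]
width: 0.0351
grip_force: 25.0
```

```bash
python3 - <<'E'
from bench import *
from h import *
s=read_state();c=camera("wrist");W=world(c);t=s["ee_pos"];print(t,s["width"],s["time"])
cv2.imwrite("pics/w5.png",c["image"][:,:,::-1])
h=held(c,W,t,t[2]+.0086,.018); p=spindle(c,W); print("units",(p-h)/.025)
E
```

```text
[0.55022837 0.02973187 0.1282892 ] 0.03509987641269827 19.95
held 2795 0.13638630908042323 329 [0.55023556 0.02833485] rel tcp [ 7.18383540e-06 -1.39702484e-03]
spindle [0.6007225 0.0325591] tip mean [0.60114463 0.03247628 0.08254373]
units [2.01947751 0.16897016]
```

View pics/w5.png

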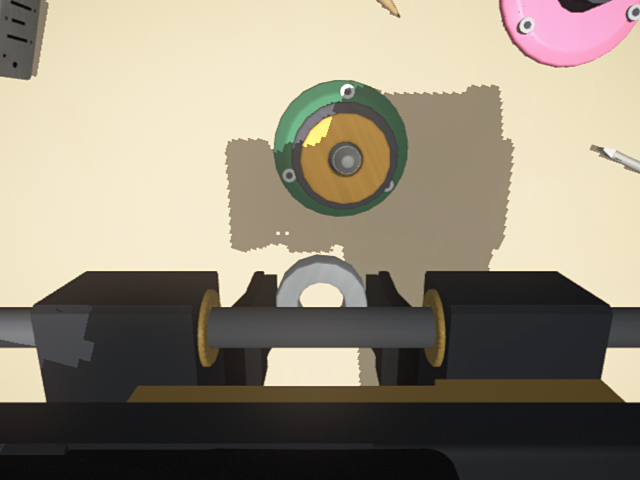

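Large and brass are seated at (346,159) and the small ring is held at (321,298). I'll move over the spindle and stop just above its tip.

Request:
{"op": "step_arm", "data": {
  "delta_pos": [
    [0.7, 0.06, 0],
    [0.7, 0.05, -0.2],
    [0.62, 0.05, -0.4],
    [0, 0, -0.5],
    [0, 0, -0.2],
    [0, 0, 0],
    [0, 0, 0]
  ],
  "turn": [0, 0, 0, 0, 0, 0, 0]
}}

```text
time: 20.7
ee_pos: [0.6006, 0.0351, 0.0962]
eef_rot: [0.986, 0.165, -0.0, 0.0]
ft_force: [-0.7, 0.2, -0.5]
width: 0.0352
grip_force: 25.0
```

Request:
{"op": "step_arm", "data": {
  "delta_pos": [
    [0, -0.05, -0.1],
    [0, 0, -0.2],
    [0, 0, -0.2],
    [0, 0, -0.2],
    [0, 0, -0.2],
    [0, 0, 0]
  ],
  "turn": [0, 0, 0, 0, 0, 0]
}}

```text
time: 21.3
ee_pos: [0.6006, 0.0341, 0.0723]
eef_rot: [0.986, 0.165, -0.001, -0.0]
ft_force: [-0.5, 0.0, -0.7]
width: 0.0355
grip_force: 25.0
```

Request:
{"op": "step_arm", "data": {
  "delta_pos": [
    [0, 0, -0.1],
    [0, 0, -0.08],
    [0, 0, -0.05],
    [0, 0, -0.02],
    [0, 0, 0],
    [0, 0, 0]
  ],
  "turn": [0, 0, 0, 0, 0, 0]
}}

```text
time: 21.9
ee_pos: [0.6012, 0.0341, 0.0672]
eef_rot: [0.986, 0.165, 0.0, 0.0]
ft_force: [0.5, 0.4, -0.7]
width: 0.0352
grip_force: 25.0
```

Request:
{"op": "step_arm", "data": {
  "delta_pos": [
    [0, 0, -0.04],
    [0, 0, -0.03],
    [0, 0, 0],
    [0, 0, 0]
  ],
  "turn": [0, 0, 0, 0]
}}

```text
time: 22.3
ee_pos: [0.6012, 0.0341, 0.0654]
eef_rot: [0.986, 0.165, 0.0, 0.0]
ft_force: [-0.6, 0.8, 1.5]
width: 0.0351
grip_force: 25.0
```

Contact at the expected height. Release and rise.

Request:
{"op": "step_arm", "data": {
  "delta_pos": [
    [0, 0, -0.02],
    [0, 0, 0],
    [0, 0, 0],
    [0, 0, 0],
    [0, 0, 0],
    [0, 0, 0],
    [0, 0, 0.3],
    [0, 0, 0.6],
    [0, 0, 1],
    [0, 0, 1],
    [0, 0, 0.8],
    [0, 0, 0]
  ],
  "turn": [0, 0, 0, 0, 0, 0, 0, 0, 0, 0, 0, 0],
  "grip": 0
}}

```text
time: 23.5
ee_pos: [0.6029, 0.0347, 0.1618]
eef_rot: [0.986, 0.165, 0.003, 0.0]
ft_force: [0.2, -1.0, -0.0]
width: 0.0869
grip_force: 0.0
```

```bash
python3 - <<'E'
from bench import *
from h import *
s=read_state();c=camera("wrist");W=world(c);t=s["ee_pos"];print(t,s["ft_force"],s["time"])
for h,r in [(.074,.018),(.062,.024),(.048,.03)]: held(c,W,np.r_[.601,.0325],h,r)
spindle(c,W); cv2.imwrite("pics/w6.png",c["image"][:,:,::-1])
E
```

```text
[0.60293106 0.03469647 0.16175602] [ 0.24812997 -1.03894356 -0.02553794] 23.5
held 2208 0.0735195841078577 249 [0.60122125 0.03266351] rel tcp [0.00022125 0.00016351]
held 1669 0.06150831298675041 186 [0.6005969  0.03239391] rel tcp [-0.0004031  -0.00010609]
held 1748 0.04755961517809233 202 [0.60192247 0.03293297] rel tcp [0.00092247 0.00043297]
spindle [0.60023386 0.03253422] tip mean [0.60134616 0.03235345 0.08259661]
```

View pics/w6.png

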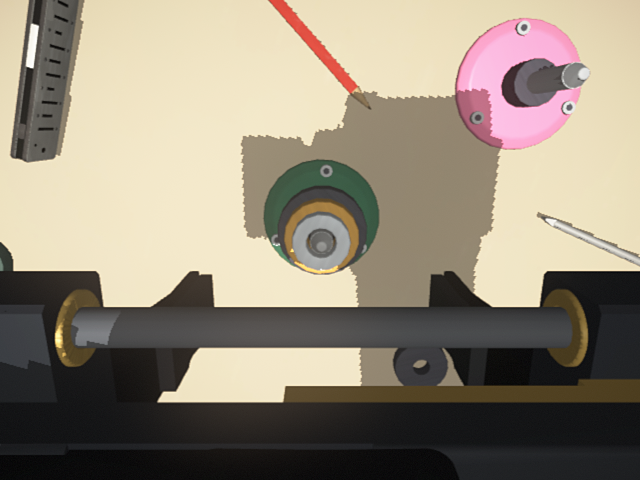

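All three rings are stacked flat round the spindle at (321,241), at the right heights and centred. The comb, pencil and screwdriver haven't moved. Handing in.

```bash
python3 -c "
from bench import *
print(close_job())"
```

```text
the job is handed in; nothing more can be done
None
```

The large, medium and small spacers are stacked in that order on the spindle; the last wrist-camera check showed each at its seated height and within about 2 mm of the axis, the comb, screwdriver and pencil were never touched, and the job was handed in at about 23.5 s of the 61 s (no verdict was returned).

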